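# Hang the pocket tray on the slotted upright

## Task

Pick up the metal two-pocket tray and hang it on the slotted upright: push its two hook tabs into the upper two of the three slots, feeling for them as the slotted strip is clamped up to 21 mm above its lowest place, then press the tray down past the sprung catch until it is fully home on the seat pin and level. Be firm but gentle: never push or press with more than about 25 N. Leave the tray hanging and the cups, tape ring and pen where they are.

Things in the scene. Friction and masses are not known exactly. Their poses are not given: they have to be found in the camera images.
- tray: Loose bare-metal tray, 0.4 kg, standing level. Origin: centre of its underside; z up, x towards the hook side. Floor x -60 to 55, 90 wide, rim 14 high at the sides and -x end. Along its middle an upright fin, 12 thick (y), x -20 to 51, top flat at z 90, parts two pockets: pinch it across y. Centre of mass near x 12. At +x a back plate 44 wide, 4 thick, top z 90, outer face x 55.
- tray_back (a point): Outer face of the tray's back plate at mid width, at underside height (tray x 55, y 0, z 0); axes as the tray. Two hook tabs, 8 wide, stand out of this face at y 0: necks z 22 to 29 and z 72 to 79, each ending in a lip that turns down to 15 below its neck, round at the foot (feet at z 7 and z 57). They stand 11 out of the face.
- fin_end (a point): Middle of the fin's flat top, 10 in front of the back plate's outer face (tray x 45, y 0, z 90): the place to press the tray down once its tabs are in. Pressing or carrying the load far from the back plate makes the tabs bind.
- upright: Two grey rails (54 apart outside, 185 tall) fixed on a dark foot (90 wide, 12 high, x -10 to 90), holding a bare steel strip 44 wide, 4 thick, front face x -2. Origin: on the bench below the strip; z up, x from the strip's front to the open back. Strip: three through slots on y 0, 13 wide, 27 high, floors at z 30, 80, 130 plus the 5 to 21 by which the strip is clamped up.
- seat (a point): On the strip's front face, y 0, z 58: where tray_back would be at home with the strip at its lowest; axes as the upright. The strip is clamped 5 to 21 higher, which this pose does not show: feel for it. Tabs go straight in (+x) only with tray_back 15 to 20 above its home height; pushing 5 N there slides them in, elsewhere they meet steel. A sprung ball in the top slot's back then stops the drop.
- seat_pin (a joint): Damped pin, 10 wide, on a small ledge of the strip, 13 before its middle, under the tray's floor: m pressed down, 0 when free, 5 mm when the tray's necks sit on the slot floors (home). With the tabs in, the ball holds the tray about 8 above home and bears its weight; 5 to 12 N more pushes it past, then it goes down easily and stops hard at home. 15 N is ample.
- cup0: Loose plated metal cup, 42 diameter, 34 high, origin centre of its underside. A bystander.
- cup1: Loose plated metal cup, 42 diameter, 34 high, origin centre of its underside. A bystander.
- cup2: Loose plated metal cup, 42 diameter, 34 high, origin centre of its underside. A bystander.
- cup3: Loose plated metal cup, 42 diameter, 34 high, origin centre of its underside. A bystander.
- tape: Loose cardboard tape ring, 90 diameter, 25 high, origin centre of its underside. A bystander.
- pen: Loose pen 140 long lying along its x, 12 thick, origin under its middle. A bystander.
Things that resemble listed ones, but are neither listed nor needed, are in the scene too. There is more than one size of the tray; the job needs the middle-sized. What is shaped like the upright but pink is not meant.

How it is judged:
By the outcome, as a careful person would: the job done as asked, in the order asked, and still so for the second after the job is handed in, with the robot touching nothing.
It also fails if it takes over 72 s, if anything falls off the work surface, if the arm or the gripper's body presses on something with over 40 N, if the wrist force passes 120 N, or if a joint passes its speed limit or range.

## Robot

A 7-joint arm with a two-finger parallel gripper is mounted at the origin on the work surface. World frame = base frame: x ahead of the robot, y to its left, z up, the work surface at z = 0. Lengths are in m, angles in rad, forces in N, time in s.
With the tool pointing down it reaches from about 0.425 to 1.025 m from the base axis. Payload 9.4 kg.
Tool frame: the origin (TCP) lies on the centre line of the jaws, within the pads' length; the fingertips stand 11 mm ahead of it and the grasp point (between the pads) lies 8 mm behind it; z points along the fingers, y is the line along which they close (so a half turn about z gives the same grasp; the last joint's range is limited). The gripper opens to 85 mm and grips with 20 to 120 N. Pads are 22 mm wide; open, the fingers measure 114 mm over their backs; the gripper's body (76 mm by 85 mm) begins 54 mm behind the grasp point. The pads swing forward as they close: fully open they stand 13 mm farther back than shut.
Start: joints at [1.041, 0.599, -0.003, 1.599, 0.002, 0.943, -0.08], TCP at [0.317, -0.652, 0.242] pointing down, gripper open.
Joint ranges: [-2.57, 2.57], [-0.35, 1.97], [-1.29, 1.29], [0.11, 2.56], [-1.05, 4.19], [0.11, 1.86], [-2.63, 2.63]. Speed limits (rad/s): [2.22, 2.22, 3.01, 3.01, 3.14, 3.14, 3.14].

## Interface

Orientations are given as a unit quaternion [x, y, z, w].
In Python, from station import ctrl gives the robot as it stands.
- The arm moves only by the tool arm_command, never from a script. Its argument "steps" is a list of rows, each a list of 7 numbers: the finger opening in cm, from 0 to 8.54, then the shift along the tool's x, y, z in cm, then the turn, a rotation vector about the tool's x, y, z in rad. A call has 1 to 5 rows; each row shifts and turns the commanded pose from where the row before left it, along the tool's axes as they then stand; what a row does not reach is not made up. A row lasts 1/10 s, in which the tool goes at most 50 mm and 8.59 degrees, less where a joint would pass 70% of its speed; a pose out of reach is approached as far as the arm can. A call with a gripper value outside its range is refused whole. The fingers move at their own pace and stop on an object; the grip force is fixed at half the most. Time passes only in rows, so rows that do not move let the fingers close. It gives the time, the measured TCP pose, the force, the opening and the grip force at its end, in the units of the state.
- ctrl.observe(): the state, without advancing time (a new reading comes with each control period).
- ctrl.snapshot(name): name is "scene" or "top" or "wrist"; returns (picture, depth): 384x512x3 uint8, red, green, blue; 384x512 float32, m along the optical axis (not along the pixel's ray), 0 where there is no reading.
- ctrl.calibration(name): a dict with "mtx" (3x3 intrinsics, pixels), "origin" and "orientation" of the camera in the world. Camera axes: x right, y up, looking along -z (the intrinsics and any distortion apply to the point x, -y, -z); pixel columns grow to the right and rows downward; lengths in m; the calibration is good to about 2 mm. The wrist camera is an equidistant fisheye: a pixel r from the principal point sees the ray r / f radians off the axis. A picture is of the moment at which its call begins: read the wrist's pose just before it. calibration takes no time and is no camera call; for the wrist camera it gives the pose at the moment of the call.
- ctrl.job_done(): hands the job in; it is judged then, once.
The state is a dict: "time": time; "qpos": joint angles; "qd": joint speeds; "joint_efforts": joint torques, N m; "ee_pos": TCP position; "tool_rot": TCP orientation; "ft_force": force on the tool from outside, world axes, zero at the start; "moment": the same for the moment, N m; "width": finger opening in m; "gripper_force": force on a finger pad.
Only numpy, scipy, OpenCV 4.12 (cv2) and the standard library are available. Lean on these libraries where they do the work, as an engineer would, in place of code of your own. Each camera call takes 0.05 s, during which the arm holds its last target. There are 200 camera calls.

## Working session

There is one attempt and no reset: what is moved stays moved. The work goes in short steps, Python scripts to look and compute and a tool call to move; the robot and the scene stay as the last step left them, time stands still between calls to the robot, and variables do not carry over. Pictures are saved under pics/ and viewed, at most 10 in all, crops included, and the job is handed in when it is done.

Besides the shell and the picture viewer there is one more tool, called after "Emit:" as a command line: name --pt "numbers of a row" for each row, then --argument value for the rest. arm_command: Moves the arm, as the interface text tells. Its arguments: {"type":"object","properties":{"steps":{"type":"array"}},"required":["steps"]}

```bash
mkdir -p pics; ls
python3 - <<'E'
from station import ctrl
import cv2,numpy as np
s=ctrl.observe();print({k:np.round(v,3) for k,v in s.items()})
for n in("scene","top"):
    p,d=ctrl.snapshot(n);np.savez(f"pics/{n}.npz",p=p,d=d)
    cv2.imwrite(f"pics/{n}.png",cv2.resize(p[:,:,::-1],(800,600)))
    c=ctrl.calibration(n);print(n,{k:np.round(v,4).tolist() if not isinstance(v,str) else v for k,v in c.items()})
E
```

```text
pics
{'time': np.float64(0.0), 'qpos': array([ 1.041,  0.6  , -0.003,  1.6  ,  0.002,  0.943, -0.08 ]), 'qd': array([ 0.002,  0.001, -0.001,  0.   ,  0.   ,  0.001, -0.001]), 'joint_efforts': array([ 1.0000e-03, -7.7645e+01,  1.5660e+00, -2.5801e+01,  1.2000e-02,
        9.0000e-03,  0.0000e+00]), 'ee_pos': array([ 0.317, -0.652,  0.241]), 'tool_rot': array([ 0.974,  0.224, -0.   , -0.001]), 'ft_force': array([0.12 , 0.168, 0.069]), 'moment': array([0.046, 0.013, 0.002]), 'gripper_force': np.float64(0.0), 'width': np.float64(0.085)}
scene {'mtx': [[461.8177, 0.0, 260.1807], [0.0, 461.8177, 196.2087], [0.0, 0.0, 1.0]], 'origin': [1.1486, 0.2638, 1.0526], 'orientation': [0.1667, 0.2567, 0.8042, 0.5094]}
top {'mtx': [[353.6113, 0.0, 252.1163], [0.0, 353.6113, 183.5132], [0.0, 0.0, 1.0]], 'origin': [0.2844, -0.0049, 1.1436], 'orientation': [0.0688, -0.0671, -0.6965, 0.7111]}
```

View pics/scene.png

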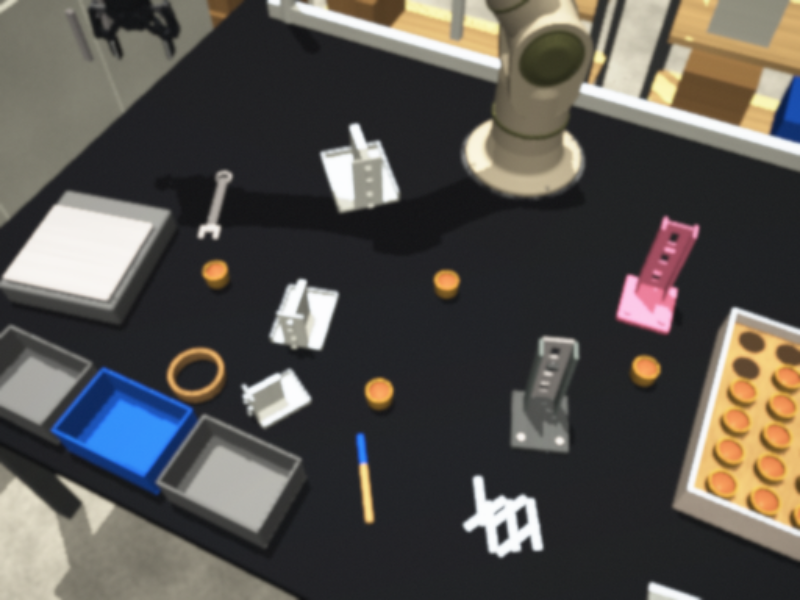

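View pics/top.png

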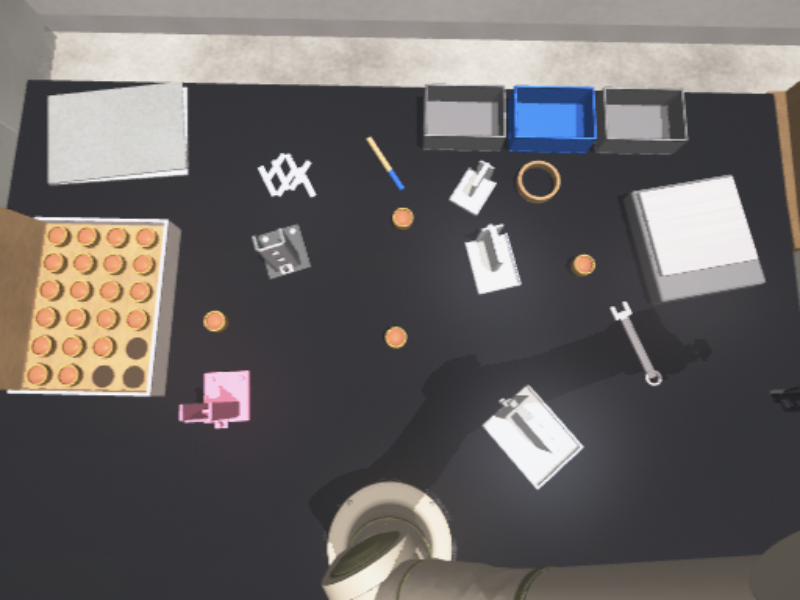

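Scene (800×600) shows three trays: small at (275,397), middle at (305,318) and large at (360,170). In the top view they are at (473,187), (492,262) and (532,435). The grey upright is at scene (545,390) and top (280,250); the pink one at scene (660,275) is a decoy. I choose the middle tray and the grey upright, and will check with sizes from depth.

```bash
cat > h.py <<'E'
import numpy as np,cv2
from scipy.spatial.transform import Rotation as R
from station import ctrl
def cloud(d,c):
    K=np.array(c['mtx']);v,u=np.mgrid[:d.shape[0],:d.shape[1]]
    P=np.stack([(u-K[0,2])/K[0,0]*d,-(v-K[1,2])/K[1,1]*d,-d],-1)
    return P@R.from_quat(c['orientation']).as_matrix().T+np.array(c['origin'])
def proj(X,c):
    K=np.array(c['mtx']);p=(np.array(X)-c['origin'])@R.from_quat(c['orientation']).as_matrix()
    return np.stack([K[0,0]*p[...,0]/-p[...,2]+K[0,2],K[1,1]*-p[...,1]/-p[...,2]+K[1,2]],-1)
E
python3 - <<'E'
from h import *
out=[]
for n,boxes in(("top",{'small':(445,155,500,220),'mid':(460,215,525,300),'large':(475,380,590,495),'upr':(245,215,320,290)}),("scene",{'mid':(262,270,345,360),'upr':(500,330,590,460)})):
    z=np.load(f"pics/{n}.npz");c=ctrl.calibration(n);W=cloud(z['d'],c)
    for k,b in boxes.items():
        x0,y0,x1,y1=[int(t*.64) for t in b]
        w=W[y0:y1,x0:x1].reshape(-1,3);dd=z['d'][y0:y1,x0:x1].ravel();w=w[dd>0]
        lo=w[w[:,2]>0.006]
        r=cv2.minAreaRect(lo[lo[:,2]<.03][:,:2].astype(np.float32)*1000)
        print(n,k,'zmax %.3f'%np.percentile(w[:,2],99.5),'bench %.4f'%np.percentile(w[:,2],10),np.round(r[0],1),np.round(r[1],1),round(r[2],1))
        h=lo[lo[:,2]>.08]
        if len(h)>5:
            r=cv2.minAreaRect(h[:,:2].astype(np.float32)*1000);print('   high',np.round(h.mean(0),4),np.round(r[0],1),np.round(r[1],1),round(r[2],1),len(h))
    for k in('mid','upr'):
        x0,y0,x1,y1=[int(t*.64) for t in boxes[k]]
        out.append(cv2.resize(z['p'][y0:y1,x0:x1,::-1],(390,290),interpolation=cv2.INTER_CUBIC))
cv2.imwrite('pics/crop1.png',np.vstack([np.hstack(out[:2]),np.hstack(out[2:])]))
E
```

```text
top small zmax 0.070 bench -0.0027 [ 728.8 -161. ] [ 95.7 101.6] 51.4
top mid zmax 0.092 bench -0.0024 [ 578.4 -208.5] [123.4 170.7] 83.2
   high [ 0.5851 -0.1994  0.0884] [ 582.8 -192.5] [43.4 76.8] 88.3 130
top large zmax 0.125 bench -0.0023 [ 199.7 -251.2] [187.8 216.8] 27.3
   high [ 0.2396 -0.2519  0.1156] [ 244.1 -261.6] [115.6  59.1] 54.4 394
top upr zmax 0.186 bench -0.0026 [581.9 214.7] [129.2 129.9] 18.7
   high [0.5454 0.2212 0.1454] [552.8 225.9] [33.  54.7] 19.6 298
scene mid zmax 0.092 bench -0.0024 [ 552.6 -205.5] [158.4  95.5] 16.6
   high [ 0.5924 -0.1934  0.0879] [ 584.7 -188.2] [79.6 42.4] 2.6 180
scene upr zmax 0.186 bench -0.0018 [535.7 231.9] [192.7 128.3] 19.0
   high [0.5516 0.2308 0.1412] [555.7 230. ] [35.6 54.6] 19.6 704
```

View pics/crop1.png

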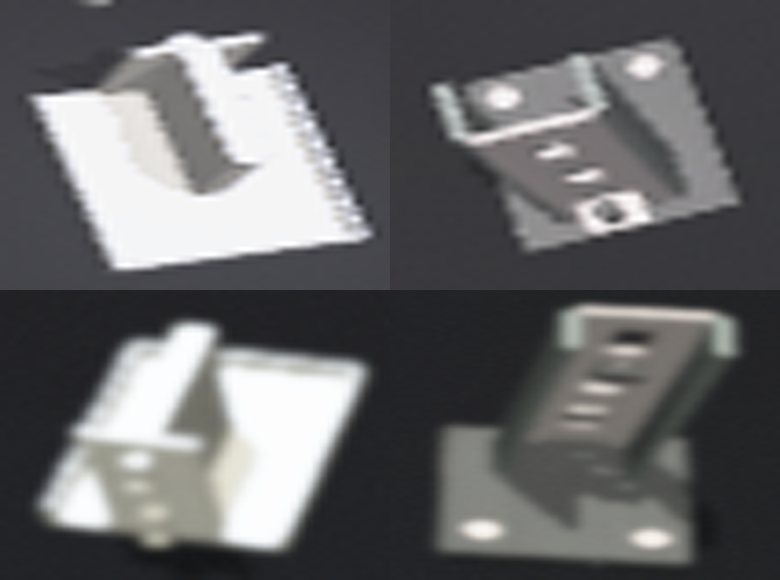

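The crop confirms the middle tray: fin, back plate on the +x world side, top at 90 mm. It also confirms the grey upright, with the strip facing the robot and top at 185 mm. Next I fit their poses.

```bash
cat > fit.py <<'E'
from h import *
from scipy.optimize import minimize
S={n:(np.load(f"pics/{n}.npz"),ctrl.calibration(n)) for n in("top","scene")}
def mask(polys,c,s=4):
    m=np.zeros((384*s,512*s),np.uint8)
    for P in polys: cv2.fillPoly(m,[np.round((proj(P,c)+.5)*s).astype(np.int32)],255)
    return cv2.resize(m,(512,384),interpolation=cv2.INTER_AREA)/255.
def T(p,rects,z):
    c,s=np.cos(p[2]),np.sin(p[2]);o=[]
    for x0,x1,y0,y1 in rects:
        q=np.array([[x0,y0],[x1,y0],[x1,y1],[x0,y1]])/1000
        o.append(np.c_[q@np.array([[c,s],[-s,c]])+p[:2],np.full(4,z)])
    return o
def fit(p0,rects,z,obs,names=("top","scene")):
    def cost(p):
        return sum(1-np.minimum(m:=mask(T(p,rects,z),S[n][1]),obs[n]).sum()/np.maximum(m,obs[n]).sum() for n in names)
    best=min((minimize(cost,p0,method='Nelder-Mead',options=dict(initial_simplex=np.array([p0,p0+[a,0,0],p0+[0,a,0],p0+[0,0,a*10]]),xatol=1e-5,fatol=1e-4)) for a in(.01,-.008,.005)),key=lambda r:r.fun)
    return best.x,best.fun
E
python3 - <<'E'
from fit import *
def obs(n,z0,z1,ctr,r):
    W=cloud(S[n][0]['d'],S[n][1]);return ((W[...,2]>z0)&(W[...,2]<z1)&(np.hypot(W[...,0]-ctr[0],W[...,1]-ctr[1])<r)).astype(float)
tr=[(-20,51,-6,6),(51,55,-22,22)];p0=np.array([.565,-.2,.3])
for names in(("top",),("scene",),("top","scene")):
    o={n:obs(n,.084,.1,(.58,-.2),.08) for n in names};print('tray T',names,fit(p0,tr,.09,o,names))
for names in(("top",),):
    o={n:obs(n,.009,.1,(.57,-.2),.11) for n in names}
# upright: plane fit of front face from top
W=cloud(S["top"][0]['d'],S["top"][1]);m=(W[...,2]>.1)&(W[...,2]<.178)&(np.hypot(W[...,0]-.55,W[...,1]-.225)<.06);w=W[m]
from collections import Counter
best=None;rng=np.random.default_rng(0)
for _ in range(500):
    a=w[rng.choice(len(w),2)][:,:2];d=a[1]-a[0]
    if np.hypot(*d)<.01: continue
    n=np.array([d[1],-d[0]])/np.hypot(*d);i=abs((w[:,:2]-a[0])@n)<.0015
    if best is None or i.sum()>best.sum(): best=i
f=w[best];c0=f.mean(0);u,s,vt=np.linalg.svd(f[:,:2]-c0[:2]);n=vt[1]*np.sign(vt[1][0]);yaw=np.arctan2(n[1],n[0])
print('front plane',len(f),len(w),'yaw',yaw,'nx offset',c0[:2]@n,'resid',s[1]/len(f)**.5)
t=np.array([-n[1],n[0]])
for nme in("top","scene"):
    W=cloud(S[nme][0]['d'],S[nme][1]);h=W[(W[...,2]>.1)&(np.hypot(W[...,0]-.55,W[...,1]-.225)<.07)]
    l=h[:,:2]@t;x=h[:,:2]@n;print(nme,'lat',np.percentile(l,[.5,99.5]),l.min(),l.max(),'x',x.min(),x.max())
    ft=W[(W[...,2]>.007)&(W[...,2]<.017)&(np.hypot(W[...,0]-.58,W[...,1]-.23)<.1)];l=ft[:,:2]@t;x=ft[:,:2]@n
    print('  foot lat',np.percentile(l,[1,99]),'x',np.percentile(x,[1,99]))
E
```

```text
tray T ('top',) (array([ 0.56356675, -0.20495158,  0.24586717]), np.float64(0.15936381205842265))
tray T ('scene',) (array([ 0.5673401 , -0.19969445,  0.23345806]), np.float64(0.17488529340738934))
tray T ('top', 'scene') (array([ 0.56436434, -0.20379683,  0.28148655]), np.float64(0.6298234528672755))
front plane 104 182 yaw 0.32664182075263565 nx offset 0.5814290561483759 resid 0.0005428950817474655
top lat [0.00919699 0.06351213] 0.009180669849868867 0.06370572712805728 x 0.5797768659478745 0.6129261009994775
  foot lat [-0.00845442  0.08004287] x [0.57284178 0.67272678]
scene lat [0.01289229 0.066862  ] 0.012529342662161871 0.0671100086256839 x 0.5825589335825943 0.6183986971241549
  foot lat [-0.00425027  0.08443513] x [0.58082401 0.67717316]
```

Emit:
arm_command --pt "8.5 4.2 -2.65 0 0 0 0" --pt "8.5 4.2 -2.65 0 0 0 0" --pt "8.5 4.2 -2.65 0 0 0 0" --pt "8.5 4.2 -2.65 0 0 0 0" --pt "8.5 4.2 -2.65 0 0 0 0"

```text
time: 0.6
ee_pos: [0.4486, -0.439, 0.242]
tool_rot: [0.974, 0.224, -0.0, -0.0]
ft_force: [0.7, 0.5, 0.3]
width: 0.0848
gripper_force: 0.0
```

Emit:
arm_command --pt "8.5 4.2 -2.65 0 0 0 0" --pt "8.5 4.2 -2.65 0 0 0 0" --pt "8.5 4.2 -2.65 0 0 0 0" --pt "8.5 4.2 -2.65 0 0 0 0" --pt "8.5 0 0 0 0 0 0.1"

```text
time: 1.1
ee_pos: [0.5569, -0.2641, 0.2419]
tool_rot: [0.984, 0.18, 0.001, -0.002]
ft_force: [-0.4, -0.3, 0.1]
width: 0.0851
gripper_force: 0.0
```

Emit:
arm_command --pt "8.5 0 0 0 0 0 0.1" --pt "8.5 0 0 0 0 0 0" --pt "8.5 0 0 0 0 0 0"

```text
time: 1.4
ee_pos: [0.5525, -0.2721, 0.242]
tool_rot: [0.992, 0.127, -0.0, -0.0]
ft_force: [0.1, -0.0, -0.2]
width: 0.0851
gripper_force: 0.0
```

```bash
cat >> h.py <<'E'
def wcloud(d,c,full=False):
    K=np.array(c['mtx']);v,u=np.mgrid[:d.shape[0],:d.shape[1]]
    a=(u-K[0,2])/K[0,0];b=(v-K[1,2])/K[1,1];r=np.hypot(a,b)+1e-9;t=np.tan(np.minimum(r,1.5))/r
    P=np.stack([a*t*d,-b*t*d,-d],-1)
    return P@R.from_quat(c['orientation']).as_matrix().T+np.array(c['origin'])
def wproj(X,c):
    K=np.array(c['mtx']);p=(np.array(X)-c['origin'])@R.from_quat(c['orientation']).as_matrix()
    x,y,z=p[...,0],-p[...,1],-p[...,2];r=np.hypot(x,y)+1e-12;t=np.arctan2(r,z)/r
    return np.stack([K[0,0]*x*t+K[0,2],K[1,1]*y*t+K[1,2]],-1)
def wsnap(name):
    c=ctrl.calibration("wrist");p,d=ctrl.snapshot("wrist");c={k:np.array(v) for k,v in c.items() if k in('mtx','origin','orientation')}
    np.savez(f"pics/{name}.npz",p=p,d=d,**c);return p,d,c
E
python3 - <<'E'
from h import *
p,d,c=wsnap("w1");W=wcloud(d,c)
print({k:np.round(v,4).tolist() for k,v in c.items()},'bench',np.median(W[(W[...,2]<.02)&(d>0)][:,2]))
h=W[(W[...,2]>.084)&(W[...,2]<.096)&(d>0)&(np.hypot(W[...,0]-.58,W[...,1]+.2)<.08)];print(len(h),np.median(h[:,2]))
# robust T fit: dense grid score on points
from scipy.optimize import minimize
def sd(q,x0,x1,y0,y1):
    dx=np.maximum(x0-q[:,0],q[:,0]-x1);dy=np.maximum(y0-q[:,1],q[:,1]-y1)
    return np.where((dx<0)&(dy<0),np.maximum(dx,dy),np.hypot(np.maximum(dx,0),np.maximum(dy,0)))
# model samples <-> points two-way distance
from scipy.spatial import cKDTree
g=np.array([(x,y) for x in np.arange(-19.5,51,1) for y in np.arange(-5.5,6,1)]+[(x,y) for x in np.arange(51.5,55,1) for y in np.arange(-21.5,22,1)])/1000
def cost(q):
    co,s=np.cos(q[2]),np.sin(q[2]);m=g@np.array([[co,s],[-s,co]])+q[:2]
    a=cKDTree(m).query(h[:,:2])[0];b=tree.query(m)[0]
    return (a**2).mean()+(b**2).mean()
tree=cKDTree(h[:,:2])
for s in(.01,-.01):
    r=minimize(cost,[.565,-.202,.25],method='Nelder-Mead',options=dict(initial_simplex=np.array([[.565,-.202,.25],[.565+s,-.202,.25],[.565,-.202+s,.25],[.565,-.202,.25+10*s]]),xatol=1e-5,fatol=1e-12));print(r.x,r.fun**.5)
cv2.imwrite('pics/w1.png',cv2.resize(p[:,:,::-1],(800,600)))
E
```

```text
{'mtx': [[297.3186, 0.0, 254.8783], [0.0, 297.3186, 191.1643], [0.0, 0.0, 1.0]], 'origin': [0.6172, -0.2552, 0.3738], 'orientation': [-0.1071, 0.0823, -0.6058, 0.7841]} bench 0.0002930705332365169
1126 0.09012571254021545
[ 0.5649787  -0.20464508  0.24070603] 0.0005427534079458165
[ 0.56497885 -0.20464487  0.24070889] 0.0005427533836337681
```

View pics/w1.png

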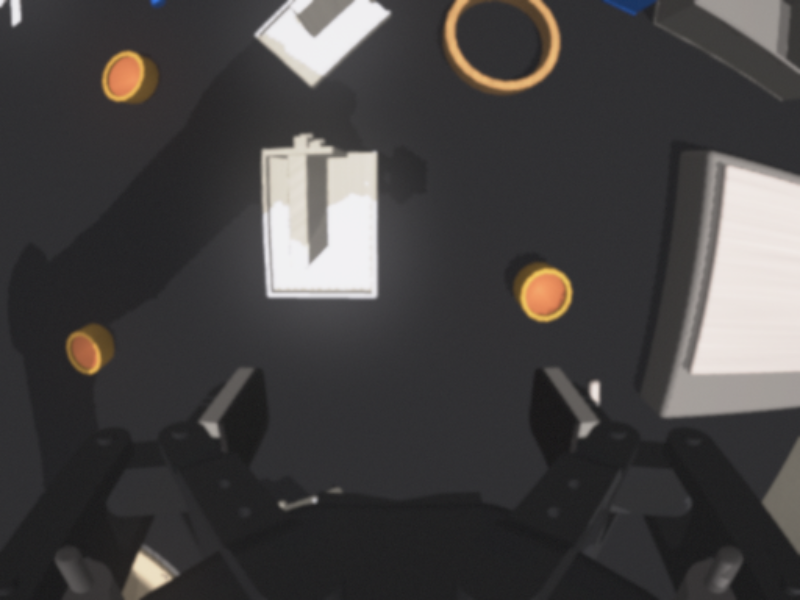

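Wrist view: the tray is upright at (320,225), nearly aligned with the tool, and it fits to 0.5 mm. I move over it and descend.

Emit:
arm_command --pt "8.5 3.2 -3.08 0 0 0 0.014" --pt "8.5 3.2 -3.08 0 0 0 0" --pt "8.5 0 0 4.0 0 0 0" --pt "8.5 0 0 4.0 0 0 0" --pt "8.5 0 0 0 0 0 0"

```text
time: 1.95
ee_pos: [0.597, -0.196, 0.1578]
tool_rot: [0.993, 0.12, -0.004, -0.002]
ft_force: [-0.4, -0.7, 0.2]
width: 0.0848
gripper_force: 0.0
```

Emit:
arm_command --pt "8.5 0 0 0 0 0 0" --pt "8.5 0 0 0 0 0 0"

```text
time: 2.15
ee_pos: [0.6006, -0.1977, 0.1641]
tool_rot: [0.993, 0.119, 0.001, 0.0]
ft_force: [0.1, 0.3, -0.0]
width: 0.0849
gripper_force: 0.0
```

```bash
cat > d.py <<'E'
# remaining move in tool axes (cm) to world target, and yaw error
import sys;from h import *
s=ctrl.observe();t=np.array([float(a) for a in sys.argv[1:4]]);M=R.from_quat(s['tool_rot'])
print('pos',np.round(s['ee_pos'],4),'cm',np.round(M.inv().apply(t-s['ee_pos'])*100,2))
if len(sys.argv)>4:
    G=R.from_euler('z',float(sys.argv[4]))*R.from_euler('x',np.pi);print('rotvec',np.round((M.inv()*G).as_rotvec(),4))
print('F',np.round(s['ft_force'],2),'M',np.round(s['moment'],2),'t',s['time'],'w',s['width'])
E
python3 d.py .599 -.1963 .072 .2407
```

```text
pos [ 0.6006 -0.1977  0.1641] cm [-0.14 -0.19  9.21]
rotvec [ 0.0012 -0.0021 -0.0024]
F [ 0.05  0.34 -0.  ] M [-0.03 -0.   -0.06] t 2.15 w 0.08491121266411644
```

Emit:
arm_command --pt "8.5 -0.15 -0.15 4.0 0 0 0" --pt "8.5 0 0 3.5 0 0 0" --pt "8.5 0 0 1.7 0 0 0" --pt "8.5 0 0 0 0 0 0" --pt "8.5 0 0 0 0 0 0"

```text
time: 2.65
ee_pos: [0.599, -0.1963, 0.072]
tool_rot: [0.993, 0.119, 0.001, 0.0]
ft_force: [0.3, 0.9, 0.1]
width: 0.0849
gripper_force: 0.0
```

Emit:
arm_command --pt "0 0 0 0 0 0 0" --pt "0 0 0 0 0 0 0" --pt "0 0 0 0 0 0 0" --pt "0 0 0 0 0 0 0" --pt "0 0 0 0 0 0 0"

```text
time: 3.15
ee_pos: [0.5981, -0.1957, 0.0705]
tool_rot: [0.993, 0.119, 0.0, 0.0]
ft_force: [-0.3, -1.3, 4.6]
width: 0.012
gripper_force: 6.0
```

Emit:
arm_command --pt "0 0 0 0 0 0 0" --pt "0 0 0 0 0 0 0" --pt "0 0 0 0 0 0 0" --pt "0 0 0 0 0 0 0" --pt "0 0 0 0 0 0 0"

```text
time: 3.65
ee_pos: [0.5983, -0.1958, 0.0707]
tool_rot: [0.993, 0.119, 0.0, 0.0]
ft_force: [-1.0, 0.4, 5.7]
width: 0.0111
gripper_force: 60.0
```

Emit:
arm_command --pt "0 0 0 -1.0 0 0 0" --pt "0 0 0 -3.0 0 0 0" --pt "0 0 0 -4.0 0 0 0" --pt "0 0 0 -3.0 0 0 0" --pt "0 0 0 -1.0 0 0 0"

```text
time: 4.15
ee_pos: [0.5989, -0.196, 0.1934]
tool_rot: [0.993, 0.119, 0.002, 0.001]
ft_force: [0.7, -0.3, -5.2]
width: 0.0108
gripper_force: 59.0
```

Emit:
arm_command --pt "0 -0.1 -1.2 0 0 0 0" --pt "0 -0.3 -3.0 0 0 0 0" --pt "0 -0.3 -4.0 0 0 0 0" --pt "0 -0.4 -4.0 0 0 0 0" --pt "0 -0.4 -4.0 0 0 0 0"

```text
time: 4.65
ee_pos: [0.5427, -0.0397, 0.1881]
tool_rot: [0.993, 0.119, -0.002, -0.0]
ft_force: [0.4, 1.2, -2.8]
width: 0.0113
gripper_force: 59.0
```

Emit:
arm_command --pt "0 -0.4 -4.0 0 0 0 0" --pt "0 -0.4 -4.0 0 0 0 0" --pt "0 -0.4 -4.0 0 0 0 0" --pt "0 -0.4 -4.0 0 0 0 0" --pt "0 -0.4 -3.5 0 0 0 0"

```text
time: 5.15
ee_pos: [0.4768, 0.145, 0.1884]
tool_rot: [0.993, 0.12, -0.002, 0.0]
ft_force: [0.4, 0.5, -2.8]
width: 0.011
gripper_force: 59.0
```

Emit:
arm_command --pt "0 -0.3 -3.0 0 0 0 0" --pt "0 -0.3 -1.5 0 0 0 -0.04" --pt "0 0 0 0 0 0 -0.046" --pt "0 0 0 0 0 0 0" --pt "0 0 0 0 0 0 0"

```text
time: 5.65
ee_pos: [0.4625, 0.1844, 0.1895]
tool_rot: [0.987, 0.161, -0.001, 0.0]
ft_force: [0.7, 1.2, -2.5]
width: 0.0112
gripper_force: 59.1
```

```bash
cat > up.py <<'E'
from h import *
import sys
def upright(W,d,zlo=.10,zhi=.182):
    m=(W[...,2]>zlo)&(W[...,2]<zhi)&(d>0)&(np.hypot(W[...,0]-.55,W[...,1]-.225)<.06);return W[m]
E
python3 - <<'E'
from h import *
s=ctrl.observe();p,d,c=wsnap("w2");W=wcloud(d,c)
print(np.round(s['ee_pos'],4),R.from_quat(s['tool_rot']).as_rotvec(),np.round(s['ft_force'],2),np.round(s['moment'],2))
n=np.array([np.cos(.33),np.sin(.33)]);t=np.array([-n[1],n[0]])
for lo,hi in((.181,.19),(.12,.18),(.006,.016)):
    m=(W[...,2]>lo)&(W[...,2]<hi)&(d>0)&(np.hypot(W[...,0]-.57,W[...,1]-.23)<.085)&(W[...,:2]@n>.56);h=W[m]
    if len(h)>5:
        r=cv2.minAreaRect(h[:,:2].astype(np.float32)*1000);print(lo,hi,len(h),np.round(r,1) if 0 else r,np.round([np.percentile(h[:,:2]@t,[1,99]),np.percentile(h[:,:2]@n,[1,99])],4))
cv2.imwrite('pics/w2.png',cv2.resize(p[:,:,::-1],(800,600)))
E
```

```text
[0.4625 0.1844 0.1895] [ 3.09982872e+00  5.05893749e-01 -2.55371297e-03] [ 0.65  1.2  -2.51] [ 0.05 -0.1   0.03]
0.181 0.19 2294 ((554.1644287109375, 228.11605834960938), (31.535545349121094, 54.55058288574219), 19.00337791442871) [[0.0093 0.063 ]
 [0.5826 0.6133]]
0.12 0.18 2333 ((554.1890258789062, 227.98077392578125), (31.602231979370117, 54.1750602722168), 18.867677688598633) [[0.0101 0.0586]
 [0.5825 0.6131]]
0.006 0.016 3851 ((579.1026611328125, 236.67388916015625), (99.88700866699219, 89.42546844482422), 19.00424575805664) [[-0.0072  0.0795]
 [ 0.575   0.6732]]
```

View pics/w2.png

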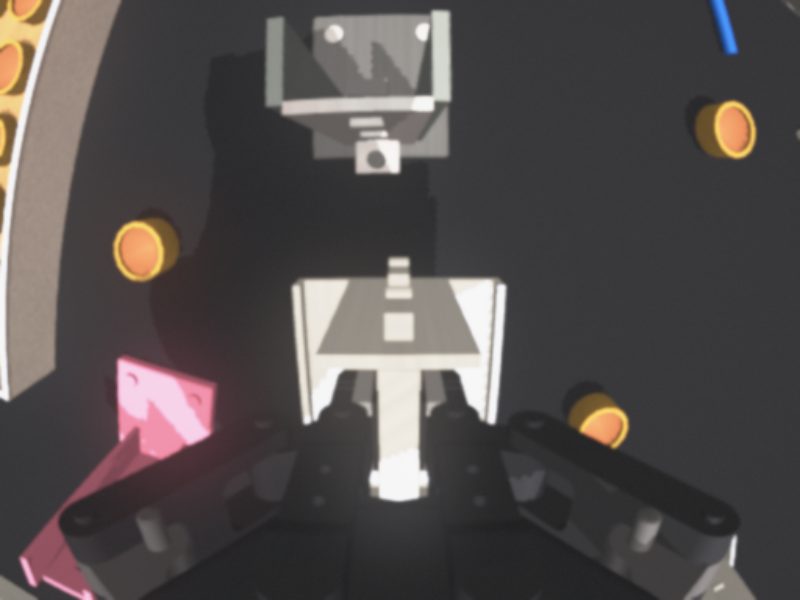

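Wrist view: the tray is level in the jaws with its tabs at (400,275). The upright is ahead with its ledge and pin at (377,158). The depth data should give the ledge height, and so the clamp shift.

Run:
```python
from h import *
z=np.load('pics/w2.npz');d=z['d'];c={k:z[k] for k in('mtx','origin','orientation')};W=wcloud(d,c)
yaw=np.deg2rad(19);n=np.array([np.cos(yaw),np.sin(yaw)]);t=np.array([-n[1],n[0]])
O=np.array([.5413,.2237]);U=np.stack([(W[...,:2]-O)@n,(W[...,:2]-O)@t,W[...,2]],-1)*1000
m=(d>0)&(U[...,0]>-30)&(U[...,0]<-4)&(abs(U[...,1])<20)&(U[...,2]>25)
L=U[m];print('ledge',len(L),np.percentile(L,[2,98],axis=0).round(1));h,e=np.histogram(L[:,2],np.arange(25,110,2));print([(int(a),int(b)) for a,b in zip(e,h) if b])
top=L[L[:,2]>np.percentile(L[:,2],50)];print(top.mean(0))
# front face rows, slots: pixels seen at u>0 through strip
m=(d>0)&(abs(U[...,1])<5)&(U[...,2]>20)&(U[...,2]<182)&(U[...,0]>-4)&(U[...,0]<40)
q=U[m];h=np.histogram2d(q[:,2],q[:,0],[np.arange(20,186,6),[-4,0,3,40]])[0];print(np.c_[np.arange(20,182,6)[:len(h)],h].astype(int).tolist())
# tray
s=R.from_quat([.987,.161,0,0]);P=np.array([.4625,.1844,.1895]);V=s.inv().apply((W-P).reshape(-1,3)).reshape(W.shape)*1000
m=(d>0)&(abs(V[...,0])<50)&(abs(V[...,1])<60)&(V[...,2]<-14)&(V[...,2]>-25)&(V[...,0]>15);q=V[m];print('plate/fin top',len(q),np.percentile(q,[1,50,99],axis=0).round(1))
print(cv2.minAreaRect(q[q[:,0]>17.5][:,:2].astype(np.float32)))
m=(d>0)&(V[...,0]>23)&(V[...,0]<36)&(abs(V[...,1])<12)&(V[...,2]<70);q=V[m];print('tabs',len(q),np.percentile(q,[2,50,98],axis=0).round(1))
m=(d>0)&(V[...,2]>50)&(V[...,2]<74)&(abs(V[...,1])<55)&(V[...,0]>-60)&(V[...,0]<24);q=V[m];A=np.c_[q[:,:2],np.ones(len(q))];
f=q[q[:,2]>62];A=np.c_[f[:,:2],np.ones(len(f))];print('floor plane z=ax+by+c',np.linalg.lstsq(A,f[:,2],rcond=None)[0],len(f))
```

```text
ledge 482 [[-20.  -11.5  53. ]
 [ -4.6  11.5  74.3]]
[(51, 9), (53, 297), (55, 62), (63, 1), (67, 1), (71, 40), (73, 72)]
[-12.58070228  -0.26814132  63.61252581]
[[20, 0, 0, 0], [26, 0, 0, 0], [32, 0, 0, 0], [38, 18, 2, 0], [44, 0, 0, 0], [50, 22, 0, 0], [56, 0, 0, 0], [62, 0, 0, 0], [68, 0, 0, 0], [74, 12, 0, 0], [80, 8, 0, 0], [86, 31, 13, 0], [92, 0, 0, 0], [98, 0, 0, 0], [104, 0, 0, 0], [110, 0, 0, 0], [116, 0, 0, 0], [122, 15, 0, 0], [128, 18, 0, 3], [134, 35, 11, 192], [140, 31, 36, 1], [146, 0, 0, 0], [152, 0, 0, 0], [158, 0, 0, 0], [164, 3, 0, 0], [170, 23, 0, 0], [176, 39, 0, 0]]
plate/fin top 1554 [[ 15.3 -21.6 -20.8]
 [ 19.5   0.  -19.3]
 [ 21.2  21.5 -14.3]]
((19.465045928955078, 0.11279106140136719), (44.345943450927734, 3.968461513519287), 89.83940887451172)
tabs 747 [[23.4 -4.  -9.4]
 [28.3 -0.4  6.3]
 [31.4  3.6 59.5]]
floor plane z=ax+by+c [ 7.99784117e-03 -1.26074586e-03  6.63292404e+01] 2870
```

Pin top at about 74 mm gives a clamp shift of about 11 mm, so the insertion height is about 86.5 mm (TCP z 0.157). I move to just in front of the slots.

```bash
python3 d.py .4988 .2090 .157 .3316
```

```text
pos [0.4628 0.1843 0.1897] cm [ 4.2  -1.2   3.26]
rotvec [ 0.0004  0.0013 -0.0086]
F [-0.12 -0.08 -3.74] M [ 0.02 -0.04  0.02] t 5.7 w 0.011088580322899203
```

Emit:
arm_command --pt "0 0.0 -1.2 1.0 0 0 -0.0086" --pt "0 1.5 0 2.2 0 0 0" --pt "0 2.5 0 0.05 0 0 0" --pt "0 0.2 0 0 0 0 0" --pt "0 0 0 0 0 0 0"

```text
time: 6.2
ee_pos: [0.4989, 0.2107, 0.1568]
tool_rot: [0.986, 0.166, -0.0, 0.0]
ft_force: [-0.6, -0.7, -3.7]
width: 0.0114
gripper_force: 59.2
```

Emit:
arm_command --pt "0 0 0 0 0 0 0" --pt "0 0 0 0 0 0 0" --pt "0 0 0 0 0 0 0"

```text
time: 6.5
ee_pos: [0.4985, 0.2102, 0.1579]
tool_rot: [0.986, 0.166, -0.0, -0.0]
ft_force: [-0.4, 0.2, -4.0]
width: 0.0111
gripper_force: 59.2
```

```bash
python3 d.py .4988 .2090 .157 .3316
python3 - <<'E'
from h import *
p,d,c=wsnap("w3");W=wcloud(d,c);s=ctrl.observe()
yaw=np.deg2rad(19);n=np.array([np.cos(yaw),np.sin(yaw)]);t=np.array([-n[1],n[0]])
for lo,hi in((.181,.19),(.006,.016)):
    m=(W[...,2]>lo)&(W[...,2]<hi)&(d>0)&(np.hypot(W[...,0]-.57,W[...,1]-.23)<.085)&(W[...,:2]@n>.56);h=W[m]
    print(len(h),cv2.minAreaRect(h[:,:2].astype(np.float32)*1000))
P=s['ee_pos'];V=R.from_quat(s['tool_rot']).inv().apply((W-P).reshape(-1,3)).reshape(W.shape)*1000
m=(d>0)&(abs(V[...,0])<50)&(abs(V[...,1])<60)&(V[...,2]<-14)&(V[...,2]>-25)&(V[...,0]>17.5)&(V[...,0]<23);q=V[m];print(len(q),cv2.minAreaRect(q[:,:2].astype(np.float32)),np.median(q[:,2]))
cv2.imwrite('pics/w3.png',cv2.resize(p[:300,120:400,::-1],(560,600),interpolation=cv2.INTER_CUBIC))
E
```

```text
pos [0.4985 0.2102 0.1579] cm [-0.01  0.13  0.09]
rotvec [-0.      0.0001  0.0018]
F [-0.39  0.16 -4.01] M [ 0.03 -0.11 -0.05] t 6.5 w 0.011091735097382493
4026 ((554.1259155273438, 228.01669311523438), (31.454652786254883, 54.575313568115234), 18.82309341430664)
6738 ((584.5839233398438, 238.44384765625), (88.85604858398438, 91.26252746582031), 18.246994018554688)
1218 ((19.414094924926758, -0.0159149169921875), (44.36981201171875, 3.837042808532715), 89.86990356445312) -19.145669631766054
```

View pics/w3.png

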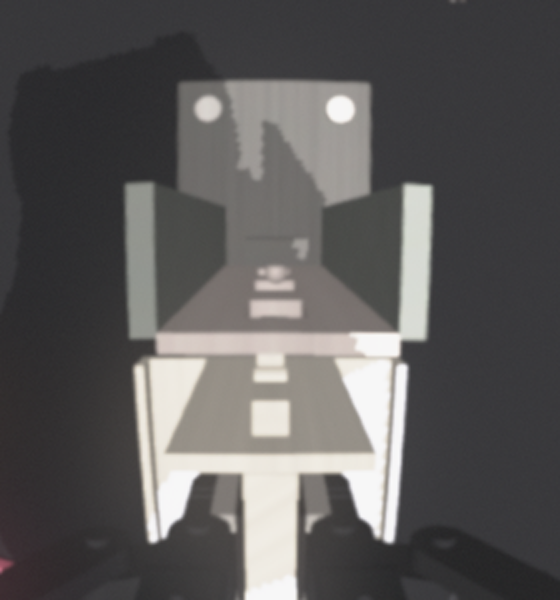

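View: tray centred on the strip to within about 1 mm; it needs a 1.3 mm shift to the right. I correct that and advance until the tips nearly touch.

Emit:
arm_command --pt "0 0.0 0.13 0.09 0 0 0.0" --pt "0 0.5 0 0 0 0 0" --pt "0 0.4 0 0 0 0 0" --pt "0 0 0 0 0 0 0" --pt "0 0 0 0 0 0 0"

```text
time: 7.05
ee_pos: [0.5079, 0.2121, 0.1568]
tool_rot: [0.986, 0.166, -0.0, 0.0]
ft_force: [-0.5, 0.6, -3.9]
width: 0.0113
gripper_force: 59.2
```

Emit:
arm_command --pt "0 0.2 0 0 0 0 0.0" --pt "0 0.2 0 0 0 0 0" --pt "0 0.1 0 0 0 0 0" --pt "0 0 0 0 0 0 0" --pt "0 0 0 0 0 0 0"

```text
time: 7.55
ee_pos: [0.5125, 0.2137, 0.1568]
tool_rot: [0.986, 0.166, -0.0, 0.0]
ft_force: [-0.8, -0.6, -3.2]
width: 0.0112
gripper_force: 59.2
```

```bash
python3 d.py .5191 .2160 .157 .3316
```

```text
pos [0.5125 0.2137 0.1568] cm [ 0.7  -0.01 -0.02]
rotvec [0.     0.0002 0.0018]
F [-0.75 -0.56 -3.17] M [ 0.04 -0.09 -0.02] t 7.55 w 0.011235016397537247
```

The tips are already about 4 mm in with no force. I keep pushing in.

Emit:
arm_command --pt "0 0.2 0 0 0 0 0.0" --pt "0 0.2 0 0 0 0 0" --pt "0 0.1 0 0 0 0 0" --pt "0 0 0 0 0 0 0" --pt "0 0 0 0 0 0 0"

```text
time: 8.05
ee_pos: [0.5173, 0.2153, 0.1568]
tool_rot: [0.986, 0.166, -0.0, 0.0]
ft_force: [-0.1, -0.6, -2.8]
width: 0.011
gripper_force: 59.2
```

Emit:
arm_command --pt "0 0.1 0 0 0 0 0.0" --pt "0 0.1 0 0 0 0 0" --pt "0 0.0 0 0 0 0 0" --pt "0 0 0 0 0 0 0"

```text
time: 8.45
ee_pos: [0.5192, 0.216, 0.1568]
tool_rot: [0.986, 0.166, -0.0, 0.0]
ft_force: [-0.7, -0.6, -3.8]
width: 0.0107
gripper_force: 59.2
```

Emit:
arm_command --pt "0 0.05 0 0 0 0 0.0" --pt "0 0.05 0 0 0 0 0" --pt "0 0.0 0 0 0 0 0" --pt "0 0 0 0 0 0 0"

```text
time: 8.85
ee_pos: [0.5201, 0.2163, 0.1568]
tool_rot: [0.986, 0.166, -0.0, 0.0]
ft_force: [-0.8, -0.2, -3.3]
width: 0.0112
gripper_force: 59.3
```

Emit:
arm_command --pt "0 0.05 0 0 0 0 0.0" --pt "0 0.0 0 0 0 0 0" --pt "0 0.0 0 0 0 0 0" --pt "0 0 0 0 0 0 0"

```text
time: 9.25
ee_pos: [0.5201, 0.2163, 0.1567]
tool_rot: [0.986, 0.166, -0.0, 0.0]
ft_force: [-3.9, -1.3, -2.6]
width: 0.0109
gripper_force: 59.4
```

Face contact at about 4 N, so the tabs are in. I ease the push and lower, feeling for the catch.

Emit:
arm_command --pt "0 -0.04 0 0.1 0 0 0.0" --pt "0 0 0 0.2 0 0 0" --pt "0 0.0 0 0.2 0 0 0" --pt "0 0 0 0 0 0 0" --pt "0 0 0 0 0 0 0"

```text
time: 9.75
ee_pos: [0.5201, 0.2163, 0.1515]
tool_rot: [0.986, 0.166, -0.0, 0.0]
ft_force: [-1.8, -0.8, -4.9]
width: 0.011
gripper_force: 59.0
```

Emit:
arm_command --pt "0 0 0 0.1 0 0 0.0" --pt "0 0 0 0.1 0 0 0" --pt "0 0.0 0 0 0 0 0" --pt "0 0 0 0 0 0 0"

```text
time: 10.15
ee_pos: [0.5202, 0.2163, 0.1497]
tool_rot: [0.986, 0.166, -0.0, 0.0]
ft_force: [-2.0, -0.9, -4.2]
width: 0.0112
gripper_force: 59.1
```

Emit:
arm_command --pt "0 0 0 0.1 0 0 0.0" --pt "0 0 0 0.05 0 0 0" --pt "0 0.0 0 0 0 0 0" --pt "0 0 0 0 0 0 0"

```text
time: 10.55
ee_pos: [0.5201, 0.2163, 0.1484]
tool_rot: [0.986, 0.166, -0.0, 0.0]
ft_force: [-3.6, -1.1, -1.9]
width: 0.0111
gripper_force: 59.5
```

Emit:
arm_command --pt "0 0 0 0.05 0 0 0.0" --pt "0 0 0 0.0 0 0 0" --pt "0 0.0 0 0 0 0 0"

```text
time: 10.85
ee_pos: [0.5202, 0.2163, 0.148]
tool_rot: [0.986, 0.166, -0.0, 0.0]
ft_force: [-4.9, 0.1, 2.0]
width: 0.0114
gripper_force: 60.0
```

Emit:
arm_command --pt "0 0 0 0.05 0 0 0.0" --pt "0 0 0 0.0 0 0 0" --pt "0 0.0 0 0 0 0 0"

```text
time: 11.15
ee_pos: [0.5201, 0.2163, 0.1477]
tool_rot: [0.986, 0.166, -0.0, -0.0]
ft_force: [-5.5, -1.8, 4.6]
width: 0.0111
gripper_force: 60.4
```

On the sprung catch, with force rising as expected. I press further in small steps.

Emit:
arm_command --pt "0 0 0 0.05 0 0 0.0" --pt "0 0 0 0.0 0 0 0" --pt "0 0.0 0 0 0 0 0"

```text
time: 11.45
ee_pos: [0.52, 0.2162, 0.1474]
tool_rot: [0.986, 0.166, -0.0, -0.0]
ft_force: [-5.9, -2.5, 5.7]
width: 0.0114
gripper_force: 60.8
```

Emit:
arm_command --pt "0 0 0 0.05 0 0 0.0" --pt "0 0 0 0.0 0 0 0" --pt "0 0.0 0 0 0 0 0"

```text
time: 11.75
ee_pos: [0.52, 0.2162, 0.147]
tool_rot: [0.986, 0.166, -0.0, -0.0]
ft_force: [-7.5, -3.2, 8.0]
width: 0.0108
gripper_force: 61.0
```

Emit:
arm_command --pt "0 0 0 0.05 0 0 0.0" --pt "0 0 0 0.0 0 0 0" --pt "0 0.0 0 0 0 0 0"

```text
time: 12.05
ee_pos: [0.5195, 0.216, 0.146]
tool_rot: [0.986, 0.166, -0.001, 0.0]
ft_force: [-7.5, -3.3, 1.5]
width: 0.0112
gripper_force: 60.3
```

Emit:
arm_command --pt "0 -0.04 0 0.05 0 0 0.0" --pt "0 0 0 0.05 0 0 0" --pt "0 0.0 0 0 0 0 0"

```text
time: 12.35
ee_pos: [0.5189, 0.2158, 0.1446]
tool_rot: [0.986, 0.166, -0.001, 0.0]
ft_force: [-6.0, -2.7, 0.2]
width: 0.0114
gripper_force: 59.6
```

Emit:
arm_command --pt "0 0 0 0.05 0 0 0.0" --pt "0 0 0 0.05 0 0 0" --pt "0 0.0 0 0 0 0 0"

```text
time: 12.65
ee_pos: [0.5189, 0.2158, 0.1435]
tool_rot: [0.986, 0.166, -0.001, 0.0]
ft_force: [-6.5, -2.5, -1.6]
width: 0.0113
gripper_force: 59.4
```

Emit:
arm_command --pt "0 0 0 0.05 0 0 0.0" --pt "0 0 0 0.05 0 0 0" --pt "0 0.0 0 0 0 0 0"

```text
time: 12.95
ee_pos: [0.5189, 0.2158, 0.1424]
tool_rot: [0.986, 0.166, -0.001, 0.0]
ft_force: [-5.1, -2.4, -2.3]
width: 0.011
gripper_force: 59.2
```

Emit:
arm_command --pt "0 -0.03 0 0.05 0 0 0.0" --pt "0 0 0 0.05 0 0 0" --pt "0 0.0 0 0 0 0 0"

```text
time: 13.25
ee_pos: [0.5189, 0.2158, 0.1414]
tool_rot: [0.986, 0.166, -0.001, 0.0]
ft_force: [-4.8, -1.6, -3.6]
width: 0.0112
gripper_force: 59.0
```

Emit:
arm_command --pt "0 0 0 0.05 0 0 0.0" --pt "0 0 0 0.05 0 0 0" --pt "0 0.0 0 0 0 0 0"

```text
time: 13.55
ee_pos: [0.5191, 0.2159, 0.1404]
tool_rot: [0.986, 0.166, -0.001, 0.0]
ft_force: [-5.1, -1.7, -5.5]
width: 0.0111
gripper_force: 58.8
```

Emit:
arm_command --pt "0 0 0 0.05 0 0 0.0" --pt "0 0 0 0 0 0 0" --pt "0 0.0 0 0 0 0 0"

```text
time: 13.85
ee_pos: [0.5193, 0.216, 0.1401]
tool_rot: [0.986, 0.166, -0.0, 0.0]
ft_force: [-4.0, -1.6, -8.0]
width: 0.0115
gripper_force: 58.7
```

Emit:
arm_command --pt "0 0 0 0.05 0 0 0.0" --pt "0 0 0 0.05 0 0 0" --pt "0 0.0 0 0 0 0 0"

```text
time: 14.15
ee_pos: [0.5199, 0.2162, 0.1394]
tool_rot: [0.986, 0.166, 0.0, -0.0]
ft_force: [-2.3, -1.9, -5.8]
width: 0.0114
gripper_force: 58.8
```

Emit:
arm_command --pt "0 0 0 0.05 0 0 0.0" --pt "0 0 0 0.05 0 0 0" --pt "0 0.0 0 0 0 0 0"

```text
time: 14.45
ee_pos: [0.5201, 0.2163, 0.1387]
tool_rot: [0.986, 0.166, 0.001, -0.0]
ft_force: [-3.2, -1.1, -1.3]
width: 0.011
gripper_force: 59.5
```

Emit:
arm_command --pt "0 0 0 0.05 0 0 0.0" --pt "0 0 0 0.0 0 0 0" --pt "0 0.0 0 0 0 0 0"

```text
time: 14.75
ee_pos: [0.5201, 0.2163, 0.1386]
tool_rot: [0.986, 0.166, 0.001, -0.0]
ft_force: [-4.2, -1.5, 5.6]
width: 0.0114
gripper_force: 60.5
```

Emit:
arm_command --pt "0 0 0 0.05 0 0 0.0" --pt "0 0 0 0.0 0 0 0" --pt "0 0.0 0 0 0 0 0"

```text
time: 15.05
ee_pos: [0.5201, 0.2163, 0.1385]
tool_rot: [0.986, 0.166, 0.001, -0.0]
ft_force: [-5.4, -2.2, 10.7]
width: 0.0111
gripper_force: 61.4
```

Emit:
arm_command --pt "0 0 0 0.04 0 0 0.0" --pt "0 0 0 0.0 0 0 0" --pt "0 0.0 0 0 0 0 0"

```text
time: 15.35
ee_pos: [0.5201, 0.2164, 0.1385]
tool_rot: [0.986, 0.166, 0.001, -0.0]
ft_force: [-6.1, -3.1, 15.1]
width: 0.0112
gripper_force: 62.0
```

```bash
cat > lvl.py <<'E'
from h import *
import sys
s=ctrl.observe();print(np.round(s['ee_pos'],4),R.from_quat(s['tool_rot']).as_matrix()[:,2].round(4),np.round(s['ft_force'],1),np.round(s['moment'],2))
p,d,c=wsnap(sys.argv[1]);W=wcloud(d,c)
yaw=np.deg2rad(19);n=np.array([np.cos(yaw),np.sin(yaw)]);t=np.array([-n[1],n[0]]);O=np.array([.5413,.2237])
U=np.stack([(W[...,:2]-O)@n,(W[...,:2]-O)@t,W[...,2]],-1)*1000
def S(a,b,lo,hi,y=60):return U[(d>0)&(U[...,0]>a)&(U[...,0]<b)&(abs(U[...,1])<y)&(U[...,2]>lo)&(U[...,2]<hi)]
q=S(-9,3,150,166,26);print('plate top',len(q),np.median(q,axis=0).round(1),np.percentile(q,[2,98],axis=0).round(1).tolist())
q=S(-150,-8,74,92,50);h,e=np.histogram(q[:,2],np.arange(60,96,1));print('hist',dict(zip(e[:-1].astype(int).tolist(),h.tolist())))
q=S(-150,-8,60,78,38)
if len(q)>20:
  b=np.median(q[:,2]);f=q[abs(q[:,2]-b)<3];print('floor',len(f),b,np.linalg.lstsq(np.c_[f[:,:2]+[60,0],np.ones(len(f))],f[:,2],rcond=None)[0].round(4))
E
python3 lvl.py w4
```

```text
[0.5201 0.2164 0.1385] [ 0.0017  0.001  -1.    ] [-6.1 -3.1 15.1] [-0.6   1.35 -0.13]
plate top 1234 [  2.2  -0.9 157.2] [[-2.4, -21.7, 150.3], [2.8, 21.5, 165.6]]
hist {60: 0, 61: 0, 62: 0, 63: 0, 64: 0, 65: 0, 66: 0, 67: 0, 68: 0, 69: 0, 70: 0, 71: 0, 72: 0, 73: 0, 74: 14, 75: 19, 76: 11, 77: 16, 78: 16, 79: 10, 80: 11, 81: 45, 82: 50, 83: 6, 84: 0, 85: 0, 86: 0, 87: 0, 88: 0, 89: 0, 90: 0, 91: 0, 92: 0, 93: 0, 94: 0}
floor 152 72.26426202527837 [-9.4000e-03  1.5000e-03  7.1923e+01]
```

Hard stop with 15 N at TCP z 0.1385, rims at 82 mm, and the tray is level. I ease off and release.

Emit:
arm_command --pt "0 -0.04 0 -0.08 0 0 0.0" --pt "0 0 0 -0.02 0 0 0" --pt "0 0.0 0 0 0 0 0"

```text
time: 15.7
ee_pos: [0.5199, 0.2163, 0.1385]
tool_rot: [0.986, 0.166, 0.001, -0.0]
ft_force: [-3.0, -1.5, 7.0]
width: 0.0107
gripper_force: 60.8
```

Emit:
arm_command --pt "4 0 0 0 0 0 0.0" --pt "4 0 0 0.0 0 0 0" --pt "4 0.0 0 0 0 0 0" --pt "4 0.0 0 0 0 0 0" --pt "4 0.0 0 0 0 0 0"

```text
time: 16.2
ee_pos: [0.5193, 0.2161, 0.1379]
tool_rot: [0.986, 0.166, 0.0, -0.0]
ft_force: [-0.7, -0.1, 0.0]
width: 0.0401
gripper_force: 0.0
```

Emit:
arm_command --pt "4 0 0 -1.0 0 0 0.0" --pt "4 0 0 -2.0 0 0 0" --pt "4 0.0 0 -2.0 0 0 0" --pt "4 -1.0 0 -2.0 0 0 0" --pt "4 0.0 0 0 0 0 0"

```text
time: 16.7
ee_pos: [0.5101, 0.2128, 0.2109]
tool_rot: [0.986, 0.166, 0.002, -0.001]
ft_force: [0.0, -0.5, -0.1]
width: 0.0399
gripper_force: 0.0
```

```bash
python3 lvl.py w5
python3 - <<'E'
from h import *
z=np.load('pics/w5.npz');a=cv2.resize(z['p'][:,:,::-1],(400,300))
p,d=ctrl.snapshot("scene");b=cv2.resize(p[190:310,300:400,::-1],(400,480),interpolation=cv2.INTER_CUBIC)
cv2.imwrite('pics/f.png',np.hstack([cv2.copyMakeBorder(a,0,180,0,0,cv2.BORDER_CONSTANT),b]))
E
```

```text
[0.5101 0.2128 0.2109] [ 0.0032  0.0017 -1.    ] [ 0.  -0.5 -0.1] [ 0.03 -0.03 -0.  ]
plate top 224 [  2.1  -1.8 158.7] [[-8.7, -21.8, 151.4], [2.3, 21.4, 165.0]]
hist {60: 0, 61: 0, 62: 0, 63: 0, 64: 0, 65: 0, 66: 0, 67: 0, 68: 0, 69: 0, 70: 0, 71: 0, 72: 0, 73: 0, 74: 46, 75: 59, 76: 47, 77: 47, 78: 60, 79: 158, 80: 175, 81: 172, 82: 75, 83: 4, 84: 0, 85: 0, 86: 0, 87: 0, 88: 0, 89: 0, 90: 0, 91: 0, 92: 0, 93: 0, 94: 0}
floor 4933 70.84387209493964 [ 2.13000e-02 -1.00000e-03  7.10392e+01]
```

View pics/f.png

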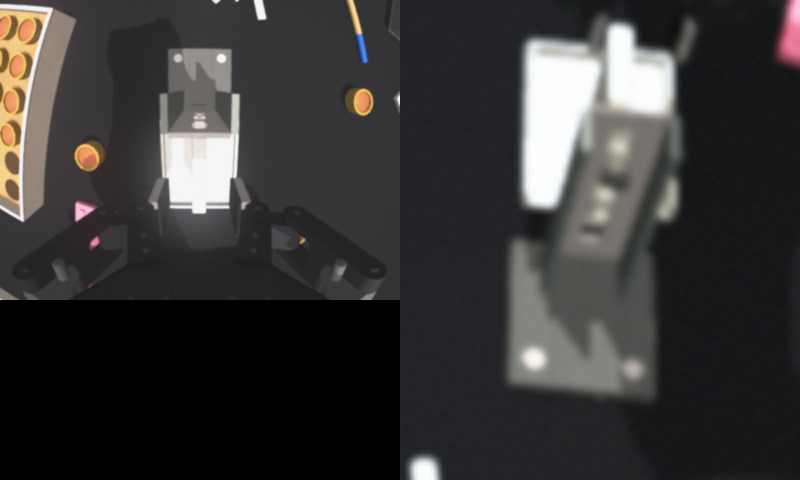

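The tray hangs, but the floor slope reads about 1.2°. I check that against the bench slope as reference.

Emit:
arm_command --pt "4 -1.0 0 -2.0 0 0 0.0" --pt "4 -2.0 0 -1.0 0 0 0" --pt "4 0 0 0 0 0 0" --pt "4 0 0 0 0 0 0" --pt "4 0 0 0 0 0 0"

```text
time: 17.3
ee_pos: [0.4819, 0.2031, 0.2372]
tool_rot: [0.986, 0.166, -0.0, 0.0]
ft_force: [0.4, 0.2, 0.4]
width: 0.0401
gripper_force: 0.0
```

```bash
python3 lvl.py w6
python3 - <<'E'
from h import *
z=np.load('pics/w6.npz');d=z['d'];c={k:z[k] for k in('mtx','origin','orientation')};W=wcloud(d,c)
yaw=np.deg2rad(19);n=np.array([np.cos(yaw),np.sin(yaw)]);t=np.array([-n[1],n[0]]);O=np.array([.5413,.2237])
U=np.stack([(W[...,:2]-O)@n,(W[...,:2]-O)@t,W[...,2]],-1)*1000
def pl(k,a,b,y0,y1,lo,hi):
    q=U[(d>0)&(U[...,0]>a)&(U[...,0]<b)&(U[...,1]>y0)&(U[...,1]<y1)&(U[...,2]>lo)&(U[...,2]<hi)];m=np.median(q[:,2])
    for _ in range(4):
        co=np.linalg.lstsq(np.c_[q[:,:2],np.ones(len(q))],q[:,2],rcond=None)[0];r=q[:,2]-np.c_[q[:,:2],np.ones(len(q))]@co;q=q[abs(r)<max(.7,2*r.std())]
    print(k,len(q),co.round(4),q.min(0).round(),q.max(0).round())
pl('floorL',-110,-8,10,40,66,77);pl('floorR',-110,-8,-40,-10,66,77)
pl('rimL',-115,-8,42.5,44.9,78,88);pl('rimR',-115,-8,-44.9,-42.5,78,88)
pl('fin',-74,-7,-5,5,152,164);pl('bench',-150,150,-150,-55,-5,5);pl('benchL',-150,150,55,150,-5,5);pl('foot',35,88,-25,25,8,17)
E
```

```text
[0.4819 0.2031 0.2372] [-4.e-04 -3.e-04 -1.e+00] [0.4 0.2 0.4] [ 0.03 -0.02 -0.03]
plate top 446 [ -5.5   0.5 158.1] [[-8.4, -21.3, 150.4], [-3.5, 21.1, 159.6]]
hist {60: 0, 61: 0, 62: 0, 63: 0, 64: 0, 65: 0, 66: 0, 67: 0, 68: 0, 69: 0, 70: 0, 71: 0, 72: 0, 73: 0, 74: 47, 75: 64, 76: 62, 77: 46, 78: 111, 79: 222, 80: 275, 81: 230, 82: 83, 83: 10, 84: 0, 85: 0, 86: 0, 87: 0, 88: 0, 89: 0, 90: 0, 91: 0, 92: 0, 93: 0, 94: 0}
floor 5588 70.99182697882816 [ 1.84000e-02 -4.00000e-04  7.10187e+01]
floorL 2387 [2.00000e-02 1.40000e-03 7.21282e+01] [-109.   10.   69.] [-8. 40. 73.]
floorR 2367 [2.16000e-02 2.00000e-03 7.23476e+01] [-110.  -40.   69.] [ -8. -10.  73.]
rimL 191 [ 2.16000e-02 -9.47000e-02  8.63654e+01] [-115.   43.   79.] [-9. 45. 83.]
rimR 212 [2.23e-02 6.36e-02 8.51e+01] [-115.  -45.   79.] [ -8. -43.  83.]
fin 1100 [ 2.120000e-02 -8.700000e-03  1.583073e+02] [-74.  -5. 156.] [ -7.   5. 159.]
bench 13724 [-0.     -0.      0.2936] [-150. -150.   -1.] [150. -55.   2.]
benchL 13773 [-0.0002 -0.0004  0.192 ] [-150.   55.   -1.] [150. 150.   1.]
foot 1601 [-1.10000e-03  7.00000e-04  1.23078e+01] [ 35. -25.  11.] [88. 25. 14.]
```

The tilt is real: about 1.2° nose-down, with the plate at the pressed height (68 mm). I press on fin_end with closed fingers to make sure it is home, then look again.

```bash
python3 d.py .5271 .2188 .180 .3316
```

```text
pos [0.4819 0.203  0.2372] cm [ 4.79 -0.01  5.72]
rotvec [0.0002 0.0008 0.0018]
F [-0.86  0.01 -0.14] M [ 0.02 -0.02  0.03] t 17.35 w 0.03990247378164283
```

Emit:
arm_command --pt "0 0 0 0 0 0 0.0" --pt "0 0 0 0 0 0 0" --pt "0 0 0 0 0 0 0" --pt "0 0 0 0 0 0 0" --pt "0 0 0 0 0 0 0"

```text
time: 17.85
ee_pos: [0.4814, 0.2029, 0.2379]
tool_rot: [0.986, 0.166, -0.0, -0.0]
ft_force: [0.5, -0.3, -0.7]
width: 0.0
gripper_force: 0.0
```

Emit:
arm_command --pt "0 1.4 0 1.5 0 0 0.0" --pt "0 1.7 0 2.0 0 0 0" --pt "0 1.7 0 2.2 0 0 0" --pt "0 0 0 0 0 0 0" --pt "0 0 0 0 0 0 0"

```text
time: 18.35
ee_pos: [0.5263, 0.2183, 0.1806]
tool_rot: [0.986, 0.166, -0.001, 0.0]
ft_force: [0.3, -0.2, 0.7]
width: 0.0
gripper_force: 0.0
```

Emit:
arm_command --pt "0 0 0 0.4 0 0 0.0" --pt "0 0 0 0.3 0 0 0" --pt "0 0 0 0.1 0 0 0" --pt "0 0 0 0 0 0 0" --pt "0 0 0 0 0 0 0"

```text
time: 18.85
ee_pos: [0.5267, 0.2186, 0.1733]
tool_rot: [0.986, 0.166, 0.0, -0.0]
ft_force: [-0.5, 0.6, 0.3]
width: -0.0001
gripper_force: 0.0
```

Emit:
arm_command --pt "0 0 0 0.1 0 0 0.0" --pt "0 0 0 0.1 0 0 0" --pt "0 0 0 0.0 0 0 0" --pt "0 0 0 0 0 0 0"

```text
time: 19.25
ee_pos: [0.5267, 0.2186, 0.1709]
tool_rot: [0.986, 0.166, -0.0, 0.0]
ft_force: [1.1, -0.3, -0.0]
width: 0.0002
gripper_force: 0.0
```

Emit:
arm_command --pt "0 0 0 0.1 0 0 0.0" --pt "0 0 0 0.05 0 0 0" --pt "0 0 0 0.0 0 0 0"

```text
time: 19.55
ee_pos: [0.5267, 0.2186, 0.1694]
tool_rot: [0.986, 0.166, -0.0, 0.0]
ft_force: [-0.1, 0.0, -0.4]
width: -0.0001
gripper_force: 0.0
```

Emit:
arm_command --pt "0 0 0 0.05 0 0 0.0" --pt "0 0 0 0.05 0 0 0" --pt "0 0 0 0.0 0 0 0"

```text
time: 19.85
ee_pos: [0.5268, 0.2186, 0.1689]
tool_rot: [0.986, 0.166, 0.0, -0.0]
ft_force: [-1.4, -0.7, 5.3]
width: 0.0002
gripper_force: 2.3
```

Emit:
arm_command --pt "0 0 0 0.05 0 0 0.0" --pt "0 0 0 0.0 0 0 0" --pt "0 0 0 0.0 0 0 0"

```text
time: 20.15
ee_pos: [0.5268, 0.2186, 0.1687]
tool_rot: [0.986, 0.166, 0.0, -0.0]
ft_force: [-2.2, -0.1, 9.3]
width: 0.0002
gripper_force: 4.6
```

Emit:
arm_command --pt "0 0 0 0.06 0 0 0.0" --pt "0 0 0 0.0 0 0 0" --pt "0 0 0 0.0 0 0 0" --pt "0 0 0 0.0 0 0 0"

```text
time: 20.55
ee_pos: [0.5268, 0.2187, 0.1686]
tool_rot: [0.986, 0.166, 0.0, -0.0]
ft_force: [-3.8, -1.8, 14.8]
width: 0.0001
gripper_force: 7.3
```

```bash
cat > tilt.py <<'E'
from h import *
import sys
_,d,c=wsnap(sys.argv[1]);W=wcloud(d,c)
yaw=np.deg2rad(19);n=np.array([np.cos(yaw),np.sin(yaw)]);t=np.array([-n[1],n[0]]);O=np.array([.5413,.2237])
U=np.stack([(W[...,:2]-O)@n,(W[...,:2]-O)@t,W[...,2]],-1)*1000
def pl(k,a,b,y0,y1,lo,hi):
    q=U[(d>0)&(U[...,0]>a)&(U[...,0]<b)&(U[...,1]>y0)&(U[...,1]<y1)&(U[...,2]>lo)&(U[...,2]<hi)]
    if len(q)<30:return print(k,len(q))
    for _ in range(4):
        co=np.linalg.lstsq(np.c_[q[:,:2],np.ones(len(q))],q[:,2],rcond=None)[0];r=q[:,2]-np.c_[q[:,:2],np.ones(len(q))]@co;q=q[abs(r)<max(.7,2*r.std())]
    print(k,len(q),co.round(4),q.min(0).round(),q.max(0).round())
pl('floorL',-110,-8,10,40,66,77);pl('floorR',-110,-8,-40,-10,66,77);pl('fin',-74,-7,-5,5,152,164)
pl('rimL',-115,-8,42.5,44.9,78,88);pl('rimR',-115,-8,-44.9,-42.5,78,88)
E
python3 tilt.py w7
```

```text
floorL 349 [3.39000e-02 2.20000e-02 7.20429e+01] [-86.  24.  69.] [-55.  40.  72.]
floorR 345 [ 2.39000e-02 -1.60000e-02  7.17446e+01] [-86. -40.  70.] [-55. -25.  72.]
fin 141 [ 3.080000e-02 -1.680000e-02  1.586793e+02] [-70.  -3. 156.] [-55.   3. 158.]
rimL 100 [ 2.14000e-02 -8.50000e-03  8.23906e+01] [-82.  43.  79.] [-44.  45.  82.]
rimR 88 [2.11000e-02 6.16000e-02 8.46199e+01] [-81. -45.  80.] [-44. -43.  82.]
```

It stops hard at 15 N with the height unchanged, so the tray is home. The small tilt is play in the hooks. I back off, check once and hand in.

Emit:
arm_command --pt "0 0 0 -0.5 0 0 0.0" --pt "0 0 0 -2.0 0 0 0" --pt "0 -1 0 -3.0 0 0 0" --pt "0 -3 0 -2.0 0 0 0" --pt "0 -2 0 0 0 0 0"

```text
time: 21.1
ee_pos: [0.4698, 0.1988, 0.2446]
tool_rot: [0.986, 0.166, 0.002, -0.001]
ft_force: [-0.2, 0.4, -0.0]
width: -0.0001
gripper_force: 0.0
```

Emit:
arm_command --pt "0 0 0 0 0 0 0.0" --pt "0 0 0 0 0 0 0" --pt "0 0 0 0 0 0 0"

```text
time: 21.4
ee_pos: [0.4708, 0.1993, 0.2422]
tool_rot: [0.986, 0.166, 0.0, -0.0]
ft_force: [-0.2, -0.2, -0.1]
width: -0.0003
gripper_force: 0.0
```

```bash
python3 tilt.py w8
```

```text
floorL 2428 [ 2.0600e-02 -2.2000e-03  7.2162e+01] [-110.   10.   69.] [-8. 40. 73.]
floorR 2419 [2.11000e-02 2.20000e-03 7.22045e+01] [-110.  -40.   69.] [ -9. -10.  73.]
fin 1069 [1.92000e-02 9.00000e-03 1.58085e+02] [-74.  -5. 156.] [ -7.   5. 159.]
rimL 196 [ 1.92000e-02 -1.93800e-01  9.03977e+01] [-115.   43.   79.] [-9. 45. 83.]
rimR 209 [2.27000e-02 1.62900e-01 8.94543e+01] [-115.  -45.   79.] [ -8. -43.  83.]
```

Stable: the tray is home and within about 1.2° of level.

```bash
python3 -c "
from station import ctrl
print(ctrl.job_done())"
```

```text
the job is handed in; nothing more can be done
None
```

The middle tray hangs on the grey upright, pressed past the catch to its hard stop at about 15 N; it sags about 1.2° nose-down, which I put down to play in the hooks, and the job is handed in at about 21 s.

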